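Clear the doming block and put the jar away in the drawer

ROBOT

A 7-joint arm with a two-finger parallel gripper is mounted at the origin on the work surface. World frame = base frame: x ahead of the robot, y to its left, z up, the work surface at z = 0. Lengths are in mm, angles in degrees, forces in N, time in s.
With the tool pointing down it reaches from about 350 to 775 mm from the base axis. Payload 3.1 kg.
Tool frame: the origin (TCP) lies at the very end of the fingers, on their centre line; the grasp point (between the pads) lies 19 mm behind it; z points along the fingers, y is the direction in which the jaws open and shut (so a half turn about z gives the same grasp; the last joint's range is limited). The gripper opens to 85 mm and grips with 20 to 120 N. Pads are 22 mm wide; open, the fingers measure 114 mm over their backs; the gripper's body (76 mm by 85 mm) begins 54 mm behind the grasp point. The pads swing forward as they close: fully open they stand 13 mm farther back than shut.
Start: joints at [-74.754, 17.813, 0.802, 86.603, -0.252, 75.585, -1.558], TCP at [166.602, 524.177, 231.304] pointing down, gripper open.
Joint ranges: [-154.91, 154.91], [-16.99, 109.72], [-72.82, 74.43], [7.12, 147.25], [-82.49, 262.49], [11.32, 116.49], [-174.64, 174.64]. Speed limits (degrees/s): [159.86, 159.86, 180, 180, 180, 180, 180].

INTERFACE

Orientations are given as a 3x3 rotation matrix whose columns are the frame's x, y, z axes.
In Python, from workcell import get_state, snapshot, camera_model, hand_in gives the robot as it stands.
- The arm moves only by the tool apply_moves, never from a script. Its argument "series" is a list of rows, each an object with "turn": the turn, a rotation vector about the tool's x, y, z each as a share of pi/2 rad, from -1 to 1, a list of three; "dp": the shift along the tool's x, y, z each as a share of 250 mm, from -1 to 1, a list of three; "fingers": the finger opening in mm, from 0 to 85.4. A call has 1 to 20 rows; each row shifts and turns the pose as measured when the row begins, along the tool's axes as they then stand; what a row does not reach is not made up. A row lasts 1/8 s, in which the tool goes at most 62.5 mm and 10.7 degrees, less where a joint would pass 70% of its speed; a pose out of reach is approached as far as the arm can. A call with a number of a shift or a turn outside -1 to 1 is refused whole. A call with a gripper value outside its range is refused whole. The fingers move at their own pace and stop on an object; "grip_force" is the grip in N (left out, the last holds). Time passes only in rows, so rows that do not move let the fingers close. It gives the time, the measured TCP pose, the force and the opening at its end, in the units of the state.
- get_state(): the state, without advancing time (a new reading comes with each control period).
- snapshot(name): name is "scene" or "top" or "wrist"; returns (picture, depth): 384x512x3 uint8, red, green, blue; 384x512 float32, mm along the optical axis (not along the pixel's ray), 0 where there is no reading.
- camera_model(name): a dict with "fx", "fy", "cx", "cy" (pixels), "position" and "rotation" of the camera in the world. Camera axes: x right, y up, looking along -z (the intrinsics and any distortion apply to the point x, -y, -z); pixel columns grow to the right and rows downward; lengths in mm; the calibration is good to about 2 mm. A picture is of the moment at which its call begins: read the wrist's pose just before it. camera_model takes no time and is no camera call; for the wrist camera it gives the pose at the moment of the call.
- hand_in(): hands the job in, once; it reports no verdict.
The state is a dict: "time": time; "qpos": joint angles; "dq": joint speeds; "effort": joint torques, N m; "tool_pos": TCP position; "eef_rot": TCP orientation; "ft_force": force on the tool from outside, world axes, zero at the start; "moment": the same for the moment, N m; "opening": opening from 0.0 (shut) to 1.0 (fully open).
Only numpy, scipy, OpenCV 4.12 (cv2) and the standard library are available. Lean on these libraries where they do the work, as an engineer would, in place of code of your own. Each camera call takes 0.05 s, during which the arm holds its last target. There are 200 camera calls.

TASK

The wooden doming block is standing in the way of the drawer's handle: lift it away first and stand it upright in the middle of whichever cork pad is free. Then pull the drawer out most of the way (at least 10 cm), and gently stand the glass jar upright on the drawer's floor, without dropping it in, leaving the drawer open. Keep the jar upright, and leave the punch pot and the bur stand where they are.

Things in the scene. Friction and masses are not known exactly. Their poses are not given: they have to be found in the camera images.
- unit: low pale-wood drawer unit fixed to the bench, 220 deep (x) x 190 wide (y) x 85 mm high, one drawer; origin at the centre of its underside; its own -x axis points out of the drawer front, the way the drawer pulls. The body behind the drawer front begins 95 mm from the origin along -x (that is where the roof over the drawer ends)
- unit_drawer0 (a joint): how far the drawer is pulled out, m; 0 shut, stop at 0.149
- unit_drawer0_handle (a point): middle of the drawer's steel bar handle: round bar 11 mm thick, 106 mm long, level along the unit's y, 47 mm above the bench, its axis 35 mm out from the drawer's front face (two thin stays join it to the face, 40 mm either side of the middle: grip between them); open the fingers only about 30 mm to go down over it
- drawer_floor (a point): centre of the drawer's floor, on its upper face, 22 mm above the bench; moves with the drawer, axes as the unit's. Inside, the drawer is 175 (x) x 148 mm (y); its side walls stand 41 mm above the floor, its front panel 51 mm. When shut, the point is 1.5 mm from the unit's origin along -x
- block: dark hardwood doming block with round hollows in its top, 46 (x) x 62 (y) x 45 mm high, about 0.15 kg; origin at the centre of its underside, z up. It starts a few mm in front of the drawer handle, so there is room for fingers only at its two ends (across the 62 mm)
- pad_a: a flat square cork pad, 120 x 120 x 4 mm, fixed to the bench; origin at the centre of its underside. There are two alike, one on each side; one has the punch pot standing on it, the other is free
- pad_b: a flat square cork pad, 120 x 120 x 4 mm, fixed to the bench; origin at the centre of its underside. There are two alike, one on each side; one has the punch pot standing on it, the other is free
- jar: small closed round glass jar with a metal cap, 42 mm across, 60 mm high, about 0.09 kg, standing on the bench beside the unit; origin at the centre of its underside, z up
- punch_pot: round pale-wood pot, 56 mm across and 45 mm high, with six steel punches standing in it up to 92 mm; stands on one of the pads; origin at the centre of its underside. Leave alone
- bur_stand: small rectangular pale-wood stand, 60 x 40 x 22 mm, with eight thin burs up to 46 mm; origin at the centre of its underside. Leave alone
There are look-alikes about, which are no part of the job. Leave any grey look-alike of the pad_b alone. Leave any red look-alike of the jar alone.

How it is judged (in metres and radians):
On the way, in this order (a step that is already met when the one before it is completed fails the run):
1. the doming block stands in the middle of a free pad, let go, the drawer still shut (((horizontal distance between block and pad_a below 0.025 m and z of block in the frame of pad_a between 0.001 and 0.008 m) or (horizontal distance between block and pad_b below 0.025 m and z of block in the frame of pad_b between 0.001 and 0.008 m)) and angle between block's own z axis and vertical below 0.1 rad and contact force between the fingers and block below 0.5 N and value of joint unit_drawer0 below 0.02 m), for 0.2 s.
2. the drawer is pulled out at least 100 mm (value of joint unit_drawer0 above 0.1 m), for 0.2 s.
At the end, for the whole second after the job is handed in: The doming block stands upright on a cork pad, its middle within 25 mm of the pad's middle; the drawer is out by at least 100 mm; the jar stands upright (within 6 degrees) and still on the drawer's floor; both are let go (((horizontal distance between block and pad_a below 0.025 m and z of block in the frame of pad_a between 0.001 and 0.008 m) or (horizontal distance between block and pad_b below 0.025 m and z of block in the frame of pad_b between 0.001 and 0.008 m)) and angle between each of block, jar's own z axis and vertical below 0.1 rad and contact force between the fingers and block below 0.5 N and value of joint unit_drawer0 above 0.1 m and x of jar in the frame of drawer_floor between -0.08 and 0.08 m and y of jar in the frame of drawer_floor between -0.07 and 0.07 m and z of jar in the frame of drawer_floor between -0.004 and 0.005 m and linear speed of jar below 0.02 m/s and contact force between the fingers and jar below 0.5 N); the robot touches nothing.
It fails at once if the punch pot is pushed more than 30 mm or knocked over (distance of punch_pot from where it was at the start of the episode above 0.03 m or angle between punch_pot's own z axis and vertical above 0.4 rad).
It fails at once if the bur stand is pushed more than 30 mm or knocked over (distance of bur_stand from where it was at the start of the episode above 0.03 m or angle between bur_stand's own z axis and vertical above 0.4 rad).
It fails at once if the jar is tipped more than 45 degrees (angle between jar's own z axis and vertical above 0.785 rad).
It fails at once if the jar is knocked hard (over 80 N) against the drawer unit (contact force between jar and unit above 80 N).
It fails at once if the jar is dropped (from more than about 13 mm) (contact force between the fingers and jar below 0.5 N and linear speed of jar above 0.5 m/s).
It also fails if it takes over 64 s, if anything falls off the work surface, if the arm or the gripper's body presses on something with over 40 N, if the wrist force passes 120 N, or if a joint passes its speed limit or range.

## Working session

There is one attempt and no reset: what is moved stays moved. The work goes in short steps, Python scripts to look and compute and a tool call to move; the robot and the scene stay as the last step left them, time stands still between calls to the robot, and variables do not carry over. Pictures are saved under pics/ and viewed, about 8 in all and at most 12, crops included, and the job is handed in when it is done.

Besides the shell and the picture viewer there is one more tool, called after "Emit:" in YAML: its name, and indented under it one key for each argument. apply_moves: Moves the arm, as the interface text tells. Its arguments: {"type":"object","properties":{"series":{"type":"array","items":{"type":"object","properties":{"turn":{"type":"array","items":{"type":"number","minimum":-1,"maximum":1}},"dp":{"type":"array","items":{"type":"number","minimum":-1,"maximum":1}},"fingers":{"type":"number"}}}},"grip_force":{"type":"number"}},"required":["series"]}

```bash
mkdir -p pics; ls; cat > h.py <<'E'
import numpy as np, cv2
from workcell import get_state, snapshot, camera_model, hand_in
def pts(name):
    m=camera_model(name); pic,d=snapshot(name)
    v,u=np.mgrid[0:384,0:512]
    c=np.stack([(u-m['cx'])/m['fx']*d,-(v-m['cy'])/m['fy']*d,-d],-1)
    w=c@np.array(m['rotation']).T+np.array(m['position'])
    w[d==0]=np.nan
    return pic,w
E
python3 - <<'E'
from h import *
print(get_state()); m=camera_model('top'); print(m)
for n in('top','scene'):
    p,w=pts(n); np.savez(n+'.npz',p=p,w=w)
    cv2.imwrite(f'pics/{n}0.png',cv2.resize(p[:,:,::-1],(800,600)))
E
```

```text
pics
{'time': 0.0, 'qpos': array([-74.75259226,  17.86042177,   0.80181094,  86.69269129,
        -0.25239357,  75.58382353,  -1.55890263]), 'dq': array([-0.03577883,  0.08618366,  0.06533863,  0.06348293, -0.07375392,
       -0.14549663,  0.07457093]), 'effort': array([ 5.10637055e-04, -3.79900217e+01,  1.46445218e-01, -2.30599844e+01,
        1.23250656e-02,  1.34438035e-02, -1.39190564e-05]), 'tool_pos': array([166.40501626, 523.45392445, 230.21605019]), 'eef_rot': array([[-9.53016918e-01,  3.02916428e-01, -6.26159287e-04],
       [ 3.02917061e-01,  9.53014208e-01, -2.27457157e-03],
       [-9.22663995e-05, -2.35737952e-03, -9.99997217e-01]]), 'ft_force': array([ 0.01211704, -0.44323452, -0.07754336]), 'moment': array([0.02532505, 0.01883463, 0.04828011]), 'opening': 0.9965713457314168}
{'fx': 487.59300418709404, 'fy': 487.59300418709404, 'cx': 264.76388274113185, 'cy': 195.2415578925549, 'position': array([ 483.6174128 ,   -2.80709396, 1479.34909474]), 'rotation': array([[-1.59159897e-02,  9.97459803e-01, -6.94306994e-02],
       [-9.99871627e-01, -1.60058148e-02, -7.37574987e-04],
       [-1.84699632e-03,  6.94100471e-02,  9.97586505e-01]])}
```

View pics/top0.png

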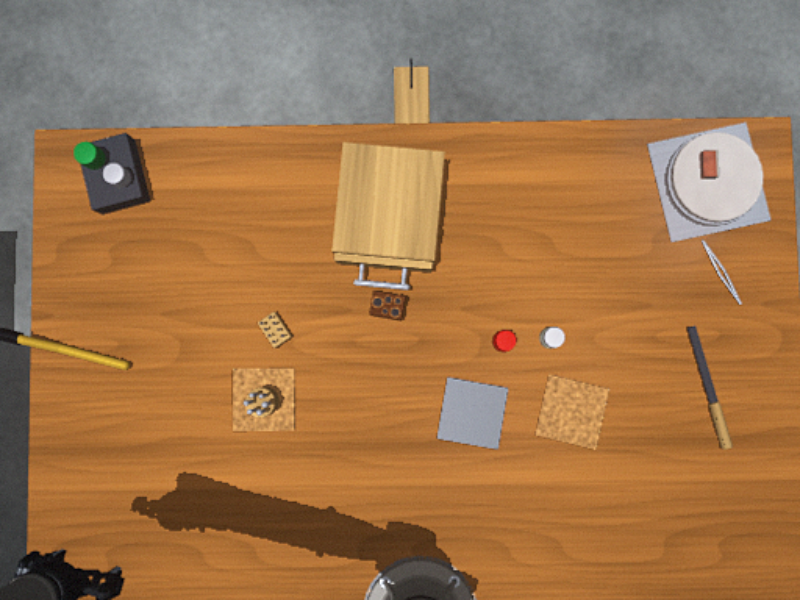

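View pics/scene0.png

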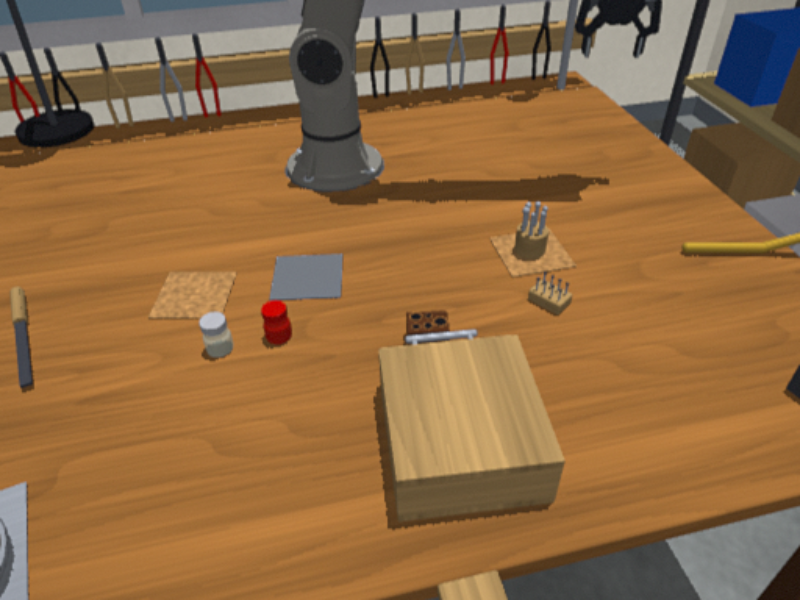

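The top view (800x600) shows these candidates:
- **Jar:** the clear jar with the white/metal cap at (553,337). The red one at (505,340) and the white lid on the black box at (113,173) are not it.
- **Pads:** the free cork pad is at (573,411). The grey square at (473,412) is a look-alike, and the cork at (263,400) holds the punch pot.
- **Block and unit:** block at (388,305), handle at (382,284), unit at (390,205).
- **Bur stand:** (275,329).

Next I measure these and check them in one close crop.

```bash
python3 - <<'E'
from h import *
z=np.load('top.npz'); p,w=z['p'],z['w']
def reg(n,x0,x1,y0,y1,zl,zh,col=None):
    s=1/1.5625; a=slice(int(y0*s),int(y1*s)),slice(int(x0*s),int(x1*s))
    W=w[a]; m=(W[...,2]>zl)&(W[...,2]<zh)
    if col is not None: m&=col(p[a].astype(int))
    m=cv2.morphologyEx(m.astype(np.uint8),cv2.MORPH_OPEN,np.ones((2,2),np.uint8))>0
    q=W[m]
    r=cv2.minAreaRect(q[:,:2].astype(np.float32))
    print(n,len(q),'mean',q.mean(0).round(1),'rect',np.round(r[0],1),np.round(r[1],1),round(r[2],1),'z',np.percentile(q[:,2],[5,50,95]).round(1))
reg('block',362,415,289,325,33,56)
reg('unitroof',320,460,130,275,78,95)
reg('bar',345,420,277,293,38,62)
reg('jar',535,572,320,355,45,75)
reg('red',488,520,322,357,45,75)
reg('pot',235,295,370,430,30,110)
reg('bur',255,300,305,350,12,60)
# pad by colour: brighter/less saturated than bench
hsv=cv2.cvtColor(p,cv2.COLOR_RGB2HSV); print(hsv[263,367],hsv[263,400])
reg('padfree',525,620,365,460,1.5,9)
crop=p[180:290,210:400,::-1]; cv2.imwrite('pics/crop.png',cv2.resize(crop,None,fx=4,fy=4,interpolation=cv2.INTER_CUBIC))
# bench height
print('bench',np.nanmedian(w[300:315,200:330,2]), np.nanmedian(w[258:268,360:372,2]))
E
```

```text
block 366 mean [nan nan nan] rect [594.   40.5] [67.2 55.4] 88.5 z [nan nan nan]
unitroof 4571 mean [nan nan nan] rect [783.3  39.4] [191.2 227.1] 83.5 z [nan nan nan]
bar 155 mean [623.3  55.5  37.2] rect [630.4  57.3] [103.4  29. ] 86.6 z [-2.3 49.8 55.9]
jar 138 mean [nan nan nan] rect [ 517.4 -268.6] [47.3 30.8] 72.1 z [nan nan nan]
red 139 mean [nan nan nan] rect [ 513.6 -177.2] [42.3 31.4] 62.1 z [nan nan nan]
pot 307 mean [404.2 284.4  54.3] rect [401.5 288.6] [49.4 64. ] 64.3 z [ 8.6 49.9 95.2]
bur 272 mean [nan nan nan] rect [nan nan] [0. 0.] 0.0 z [nan nan nan]
[ 15 148 171] [ 15 167 189]
padfree 1185 mean [nan nan nan] rect [ 377.6 -301.3] [179.3 179.8] 89.0 z [nan nan nan]
bench 0.30121226244239097 4.820290114845648
```

View pics/crop.png

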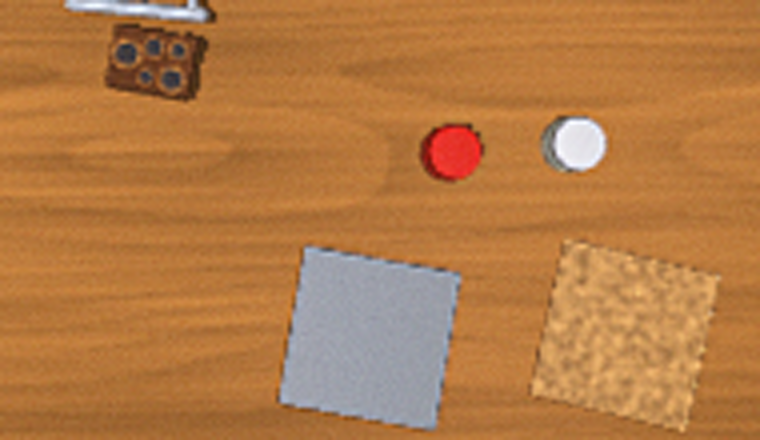

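The crop confirms it: block at (157,62), clear jar with white cap at (580,144), red look-alike at (452,152), free cork pad at (626,336) and grey pad at (371,338). I intersect the pixel outlines with the known heights instead of using the noisy depth.

```bash
cat >> h.py <<'E'
def ray(m,u,v,z):
    d=np.array([(u-m['cx'])/m['fx'],-(v-m['cy'])/m['fy'],-1.])@np.array(m['rotation']).T
    o=np.array(m['position']); return o+d*(z-o[2])/d[2]
E
python3 - <<'E'
from h import *
m=camera_model('top')
def c(n,P,z,f):
    Q=np.array([ray(m,*f(q),z)[:2] for q in P]); print(n,'ctr',Q.mean(0).round(1)); 
    if len(Q)>1:
        e=np.roll(Q,-1,0)-Q; print('  len',np.linalg.norm(e,axis=1).round(1),'ang',np.degrees(np.arctan2(e[:,1],e[:,0])).round(1))
cr=lambda q:(q[0]/4+209.6,q[1]/4+179.6)
tp=lambda q:(q[0]/1.5625-.2,q[1]/1.5625-.2)
c('pad',[(566,241),(720,276),(686,431),(531,395)],4,cr)
c('block',[(117,25),(207,38),(190,100),(106,86)],45,cr)
c('jar',[(580,144)],60,cr); c('red',[(454,151)],60,cr)
c('roof',[(343,143),(445,152),(434,263),(334,253)],85,tp)
c('bar',[(355,283),(411,288)],50,tp)
E
```

```text
pad ctr [ 376.  -302.5]
  len [118.4 118.6 118.7 118.2] ang [-103.7  165.7   76.1  -14.4]
block ctr [584.5  46.7]
  len [67.1 47.5 62.7 45.8] ang [-99.2 163.8  79.6 -10.9]
jar ctr [ 518.9 -262.1]
red ctr [ 515.2 -170.4]
roof ctr [772.4  41.5]
  len [190.7 208.9 185.3 206.9] ang [-96.1 173.4  83.3  -5.1]
bar ctr [621.6  56.1]
  len [106. 106.] ang [-96.  84.]
```

```bash
cat >> h.py <<'E'
from scipy.spatial.transform import Rotation as Ro
def Rt(yaw):  # tool pointing down, tool y at world angle yaw (deg)
    a=np.radians(yaw); y=np.array([np.cos(a),np.sin(a),0]); z=np.array([0,0,-1.]); return np.stack([np.cross(y,z),y,z],1)
def plan(pos,yaw):
    s=get_state(); R=s['eef_rot']; T=Rt(yaw)
    print('t',round(s['time'],2),'at',s['tool_pos'].round(1),'open',round(s['opening'],3),'F',s['ft_force'].round(1))
    t=Ro.from_matrix(R.T@T).as_rotvec(); print(' turn share',(t/(np.pi/2)).round(4),'deg',np.degrees(t).round(1))
    d=T.T@(np.array(pos)-s['tool_pos']); print(' dp total share',(d/250).round(4),'mm',d.round(1),'rows',np.linalg.norm(d)/62.5)
E
python3 - <<'E'
from h import *
plan([585,47,230],80)
E
```

```text
t 0.1 at [166.4 523.5 230.3] open 0.999 F [ 0.1 -0.5  0.6]
 turn share [-0.0013 -0.     -0.0848] deg [-0.1 -0.  -7.6]
 dp total share [-1.9799e+00 -1.5865e+00  1.4000e-03] mm [-4.950e+02 -3.966e+02  3.000e-01] rows 10.14855459768136
```

Emit:
apply_moves:
  series:
    - {"turn": [0, 0, -0.085], "dp": [0, 0, 0], "fingers": 85}
    - {"dp": [-0.165, -0.132, 0], "fingers": 85}
    - {"dp": [-0.165, -0.132, 0], "fingers": 85}
    - {"dp": [-0.165, -0.132, 0], "fingers": 85}
    - {"dp": [-0.165, -0.132, 0], "fingers": 85}
    - {"dp": [-0.165, -0.132, 0], "fingers": 85}
    - {"dp": [-0.165, -0.132, 0], "fingers": 85}
    - {"dp": [-0.165, -0.132, 0], "fingers": 85}
    - {"dp": [-0.165, -0.132, 0], "fingers": 85}
    - {"dp": [-0.165, -0.132, 0], "fingers": 85}
    - {"dp": [-0.165, -0.132, 0], "fingers": 85}
    - {"dp": [-0.165, -0.132, 0], "fingers": 85}
    - {"dp": [-0.165, -0.132, 0], "fingers": 85}
    - {"dp": [0, 0, 0], "fingers": 85}

```text
schema error: expected keys turn, dp, fingers
```

```bash
python3 - <<'E'
from h import *
plan([585,47,230],80)
m=camera_model('wrist');print({k:np.round(v,3) for k,v in m.items()})
p,w=pts('wrist'); np.savez('wrist1.npz',p=p,w=w,**m)
cv2.imwrite('pics/wrist1.png',p[:,:,::-1])
E
```

```text
t 0.1 at [166.4 523.5 230.3] open 0.999 F [ 0.1 -0.5  0.6]
 turn share [-0.0013 -0.     -0.0848] deg [-0.1 -0.  -7.6]
 dp total share [-1.9799e+00 -1.5865e+00  1.4000e-03] mm [-4.950e+02 -3.966e+02  3.000e-01] rows 10.14855459768136
{'fx': np.float64(311.989), 'fy': np.float64(311.989), 'cx': np.float64(258.485), 'cy': np.float64(196.276), 'position': array([ 97.961, 546.908, 371.598]), 'rotation': array([[ 0.301, -0.914, -0.271],
       [ 0.953,  0.288,  0.088],
       [-0.002, -0.285,  0.959]])}
```

View pics/wrist1.png

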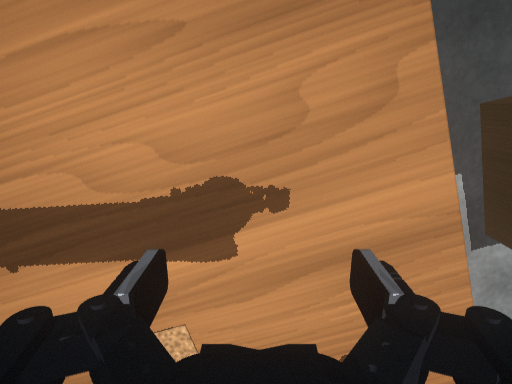

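Nothing moved because every row needs all three keys; the wrist picture is from the start pose and shows only bench. Sending the move again.

Emit:
apply_moves:
  series:
    - {"turn": [0, 0, -0.085], "dp": [0, 0, 0], "fingers": 85}
    - {"turn": [0, 0, 0], "dp": [-0.165, -0.132, 0], "fingers": 85}
    - {"turn": [0, 0, 0], "dp": [-0.165, -0.132, 0], "fingers": 85}
    - {"turn": [0, 0, 0], "dp": [-0.165, -0.132, 0], "fingers": 85}
    - {"turn": [0, 0, 0], "dp": [-0.165, -0.132, 0], "fingers": 85}
    - {"turn": [0, 0, 0], "dp": [-0.165, -0.132, 0], "fingers": 85}
    - {"turn": [0, 0, 0], "dp": [-0.165, -0.132, 0], "fingers": 85}
    - {"turn": [0, 0, 0], "dp": [-0.165, -0.132, 0], "fingers": 85}
    - {"turn": [0, 0, 0], "dp": [-0.165, -0.132, 0], "fingers": 85}
    - {"turn": [0, 0, 0], "dp": [-0.165, -0.132, 0], "fingers": 85}
    - {"turn": [0, 0, 0], "dp": [-0.165, -0.132, 0], "fingers": 85}
    - {"turn": [0, 0, 0], "dp": [-0.165, -0.132, 0], "fingers": 85}
    - {"turn": [0, 0, 0], "dp": [-0.165, -0.132, 0], "fingers": 85}
    - {"turn": [0, 0, 0], "dp": [0, 0, 0], "fingers": 85}

```text
time: 1.9
tool_pos: [598.6, 35.8, 224.8]
eef_rot: [[-0.987, 0.162, -0.006], [0.162, 0.987, -0.007], [0.005, -0.008, -1.0]]
ft_force: [-0.8, 0.3, -1.0]
opening: 0.993
```

```bash
python3 - <<'E'
from h import *
plan([585,47,230],80)
m=camera_model('wrist')
p,w=pts('wrist'); np.savez('wrist1.npz',p=p,w=w,**m)
cv2.imwrite('pics/wrist2.png',p[:,:,::-1])
E
```

```text
t 1.9 at [598.6  35.8 224.8] open 0.993 F [-0.8  0.3 -1. ]
 turn share [-0.0049 -0.0032  0.0072] deg [-0.4 -0.3  0.7]
 dp total share [ 0.0614  0.0345 -0.0206] mm [15.4  8.6 -5.2] rows 0.29371750652573536
```

View pics/wrist2.png

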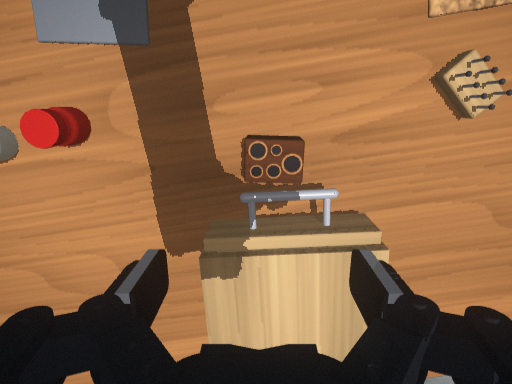

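The wrist view shows the block top spanning about (243,137) to (303,185), the bar from (241,199) to (338,193), and the red jar at (42,128). I'm refining the block and bar from these pixels.

```bash
python3 - <<'E'
from h import *
m=camera_model('wrist'); p=np.load('wrist1.npz')['p']
hsv=cv2.cvtColor(p,cv2.COLOR_RGB2HSV).astype(int)
k=np.zeros(p.shape[:2],np.uint8); k[125:192,232:315]=((p[125:192,232:315,0]<115)&(p[125:192,232:315].max(-1)>0)).astype(np.uint8)
cv2.imwrite('pics/c3.png',cv2.resize(p[120:235,190:400,::-1],None,fx=3.8,fy=3.8,interpolation=cv2.INTER_CUBIC))
def c(n,P,z):
    Q=np.array([ray(m,*q,z)[:2] for q in P]); e=np.roll(Q,-1,0)-Q
    print(n,Q.round(1).tolist(),'ctr',Q.mean(0).round(1),'len',np.linalg.norm(e,axis=1).round(1),'ang',np.degrees(np.arctan2(e[:,1],e[:,0])).round(1))
c('block',[(246,136),(304,138),(302,185),(242,183)],45)
c('bar',[(241,198.5),(338,193)],50)
c('front top edge',[(206,230),(366,214)],73)
E
```

```text
block [[554.5, 33.7], [565.7, 91.7], [614.4, 83.8], [602.3, 21.3]] ctr [584.2  57.6] len [59.  49.3 63.7 49.4] ang [  79.    -9.2 -100.9  165.4]
bar [[617.6, 17.8], [627.5, 119.7]] ctr [622.6  68.7] len [102.4 102.4] ang [ 84.4 -95.6]
front top edge [[638.3, -20.4], [646.3, 140.4]] ctr [642.3  60. ] len [161. 161.] ang [ 87.2 -92.8]
```

View pics/c3.png

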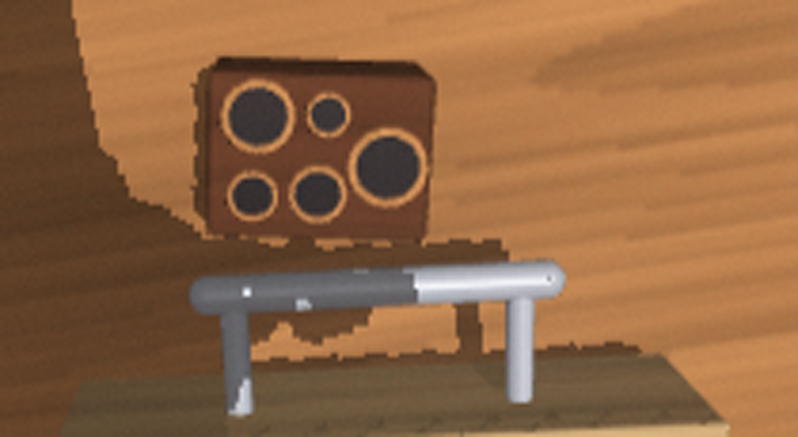

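```bash
python3 - <<'E'
from h import *
z=np.load('wrist1.npz'); m=camera_model('wrist'); s=get_state()
print(z['position'],m['position'],s['tool_pos'],s['dq'].round(2))
T=camera_model('top'); S=camera_model('scene')
# scene: pixel estimates (800x600)
f=lambda q:(q[0]/1.5625-.2,q[1]/1.5625-.2)
for n,P,h in (('bar',[(408,340),(475,333)],50),('jarcap',[(213,320)],60),('redcap',[(274,310)],60),('pad',[(168,272),(236,272),(226,318),(151,318)],4),('block',[(407,312),(447,312),(449,333),(407,334)],45)):
    print(n,np.array([ray(S,*f(q),h)[:2] for q in P]).mean(0).round(1))
# wrist: red jar cap & grey pad-edge
print('red wrist',ray(m,41,128,60), 'top red',ray(T,454/4+209.6,151/4+179.6,60))
p,w=pts('top'); cv2.imwrite('pics/top2.png',cv2.resize(p[130:300,160:400,::-1],None,fx=3.3,fy=3.3,interpolation=cv2.INTER_CUBIC))
E
```

```text
[528.52939708  49.67052614 366.47660547] [527.57964568  52.33967205 366.58384738] [597.5699379   39.21351324 224.80636867] [-2.71 -1.66 -2.94  1.59 -1.    0.39 -0.52]
bar [627.4  62.6]
jarcap [ 519.3 -256.6]
redcap [ 519.8 -167.2]
pad [ 379.7 -295.7]
block [588.7  52. ]
red wrist [ 514.73591217 -159.57203088   60.        ] top red [ 515.23824419 -170.36074002   60.        ]
```

Emit:
apply_moves:
  series:
    - {"turn": [0, 0, 0], "dp": [0, 0, 0], "fingers": 85}
    - {"turn": [0, 0, 0], "dp": [0.05, 0.06, 0], "fingers": 85}
    - {"turn": [0, 0, 0], "dp": [0, 0, 0], "fingers": 85}
    - {"turn": [0, 0, 0], "dp": [0, 0, 0], "fingers": 85}
    - {"turn": [0, 0, 0], "dp": [0, 0, 0], "fingers": 85}

```text
time: 2.62
tool_pos: [583.6, 66.8, 225.5]
eef_rot: [[-0.989, 0.145, -0.009], [0.145, 0.989, 0.003], [0.009, 0.001, -1.0]]
ft_force: [-0.3, -0.5, 0.4]
opening: 0.993
```

```bash
python3 - <<'E'
from h import *
plan([585,53,180],80); print(get_state()['dq'].round(2))
m=camera_model('wrist')
p,w=pts('wrist'); np.savez('wrist1.npz',p=p,w=w,**m)
cv2.imwrite('pics/wrist3.png',cv2.resize(p[100:330,130:400,::-1],None,fx=2.6,fy=2.6,interpolation=cv2.INTER_CUBIC))
E
```

```text
t 2.62 at [583.6  66.8 225.5] open 0.993 F [-0.3 -0.5  0.4]
 turn share [ 0.0007 -0.0057  0.0186] deg [ 0.1 -0.5  1.7]
 dp total share [-0.0149 -0.0533  0.1822] mm [ -3.7 -13.3  45.5] rows 0.7616368536646458
[-0.03 -0.16  0.22  0.15  0.56 -0.08 -0.  ]
```

View pics/wrist3.png

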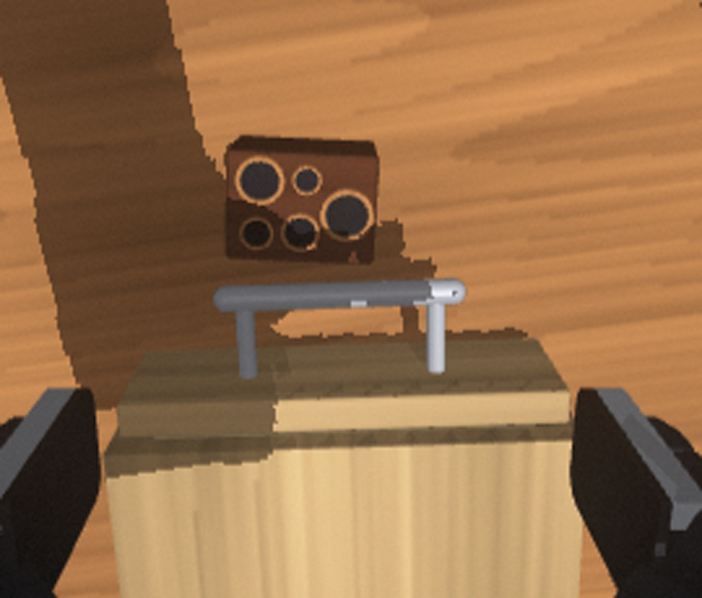

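Still picture: block top corners at about (229,147), (378,156), (374,263), (226,257) in the crop; bar from (215,299) to (466,291).

```bash
python3 - <<'E'
from h import *
m=dict(np.load('wrist1.npz'))
f=lambda q:((q[0]+.5)/2.6+129.5,(q[1]+.5)/2.6+99.5)
def c(n,P,z):
    Q=np.array([ray(m,*f(q),z)[:2] for q in P]); e=np.roll(Q,-1,0)-Q
    print(n,'ctr',Q.mean(0).round(1),'len',np.linalg.norm(e,axis=1).round(1),'ang',np.degrees(np.arctan2(e[:,1],e[:,0])).round(1))
c('block',[(229,147),(378,156),(374,263),(226,257)],45)
c('bar',[(215,299),(466,291)],48)
c('front panel top edge',[(118,405),(568,392)],73)
c('roof edge',[(106,455),(571,437)],85)
w=m['w']
def mw(x0,x1,y0,y1):
    a=w[int(y0/2.6+100):int(y1/2.6+100),int(x0/2.6+130):int(x1/2.6+130)].reshape(-1,3); return np.nanmedian(a,0).round(1)
print('block top',mw(240,365,160,250),'bar',mw(225,420,294,299),'roof',mw(200,500,480,560))
S=camera_model('scene'); W=Ro.from_matrix(m['rotation']).as_euler('xyz',degrees=True); print(W, m['position'])
E
```

```text
block ctr [585.   54.5] len [59.6 44.8 61.4 45.8] ang [  78.3   -9.5 -100.7  168.1]
bar ctr [623.8  64.8] len [104.5 104.5] ang [ 83.7 -96.3]
front panel top edge ctr [658.5  60.5] len [179.4 179.4] ang [ 83.5 -96.5]
roof edge ctr [672.4  56.6] len [181.2 181.2] ang [ 84.2 -95.8]
block top [583.9  54.5  44. ] bar [622.1  56.9  50.6] roof [706.1  55.9  83.6]
[-16.04498788  -0.08394264  81.75801057] [513.69081379  77.96933756 367.48217536]
```

Wrist, scene and top agree on the layout. The wrist view is the nearest, and the top camera reads about 8 mm low in y. Going with block (585,54.5), grip axis at 79.5°.

Emit:
apply_moves:
  series:
    - {"turn": [0, 0, 0.02], "dp": [-0.015, -0.045, 0.1], "fingers": 85}
    - {"turn": [0, 0, 0], "dp": [0, 0, 0.15], "fingers": 85}
    - {"turn": [0, 0, 0], "dp": [0, 0, 0], "fingers": 85}
    - {"turn": [0, 0, 0], "dp": [0, 0, 0], "fingers": 85}

```text
time: 3.18
tool_pos: [587.6, 53.0, 164.2]
eef_rot: [[-0.984, 0.179, -0.003], [0.179, 0.984, 0.002], [0.004, 0.001, -1.0]]
ft_force: [0.9, 0.0, -0.1]
opening: 0.997
```

```bash
python3 - <<'E'
from h import *
plan([585,54.5,60],79.5); print(get_state()['dq'].round(2))
E
```

```text
t 3.17 at [587.6  53.  164.2] open 0.997 F [ 0.9  0.  -0.1]
 turn share [ 0.0007 -0.0022  0.0019] deg [ 0.1 -0.2  0.2]
 dp total share [0.0114 0.004  0.4169] mm [  2.9   1.  104.2] rows 1.6682002495646007
[-0.12  0.61 -0.3   1.   -0.43  0.45  0.08]
```

Emit:
apply_moves:
  series:
    - {"turn": [0, 0, 0], "dp": [0.01, 0.004, 0.16], "fingers": 85}
    - {"turn": [0, 0, 0], "dp": [0, 0, 0.16], "fingers": 85}
    - {"turn": [0, 0, 0], "dp": [0, 0, 0.16], "fingers": 85}
    - {"turn": [0, 0, 0], "dp": [0, 0, 0.08], "fingers": 85}
    - {"turn": [0, 0, 0], "dp": [0, 0, 0.02], "fingers": 85}
    - {"turn": [0, 0, 0], "dp": [0, 0, 0], "fingers": 85}

```text
time: 3.92
tool_pos: [597.0, 56.0, 27.5]
eef_rot: [[-0.984, 0.178, 0.02], [0.178, 0.984, 0.005], [-0.019, 0.008, -1.0]]
ft_force: [-0.7, 1.0, -0.3]
opening: 0.995
```

```bash
python3 - <<'E'
from h import *
plan([585,54.5,9],79.5); print(get_state()['dq'].round(2))
E
```

```text
t 3.92 at [597.   56.   27.5] open 0.995 F [-0.7  1.  -0.3]
 turn share [0.0054 0.012  0.0029] deg [0.5 1.1 0.3]
 dp total share [ 0.046  -0.0145  0.0741] mm [11.5 -3.6 18.5] rows 0.35375347520527944
[-0.09 -0.61  0.28 -1.12  0.06  0.21  0.06]
```

Emit:
apply_moves:
  series:
    - {"turn": [0, 0.012, 0], "dp": [0.045, -0.01, 0.03], "fingers": 85}
    - {"turn": [0, 0, 0], "dp": [0, 0, 0], "fingers": 85}
    - {"turn": [0, 0, 0], "dp": [0, 0, 0.035], "fingers": 85}
    - {"turn": [0, 0, 0], "dp": [0, 0, 0], "fingers": 85}

```text
time: 4.42
tool_pos: [587.3, 55.9, 13.4]
eef_rot: [[-0.984, 0.177, 0.006], [0.177, 0.984, 0.01], [-0.004, 0.01, -1.0]]
ft_force: [-0.2, -0.4, 0.9]
opening: 0.993
```

```bash
python3 - <<'E'
from h import *
plan([585,54.5,9],79.5); print(get_state()['dq'].round(2))
E
```

```text
t 4.42 at [587.3  55.9  13.4] open 0.993 F [-0.2 -0.4  0.9]
 turn share [0.0067 0.0027 0.0031] deg [0.6 0.2 0.3]
 dp total share [ 0.0079 -0.0071  0.0175] mm [ 2.  -1.8  4.4] rows 0.08198783137008989
[ 0.05 -0.93  0.17 -1.23 -0.03 -0.45 -0.03]
```

Emit:
apply_moves:
  series:
    - {"turn": [0.006, 0, 0], "dp": [0.008, -0.006, 0], "fingers": 50}
    - {"turn": [0, 0, 0], "dp": [0, 0, 0], "fingers": 50}
    - {"turn": [0, 0, 0], "dp": [0, 0, 0], "fingers": 50}
    - {"turn": [0, 0, 0], "dp": [0, 0, 0], "fingers": 50}
    - {"turn": [0, 0, 0], "dp": [0, 0, 0], "fingers": 50}
  grip_force: 40

```text
time: 5.05
tool_pos: [585.2, 54.6, 13.5]
eef_rot: [[-0.984, 0.177, 0.005], [0.177, 0.984, -0.001], [-0.005, 0.0, -1.0]]
ft_force: [-1.3, -0.2, -0.5]
opening: 0.718
```

Gripped: the opening is 61 mm for the 62 mm block. Lifting.

Emit:
apply_moves:
  series:
    - {"turn": [0, 0, 0], "dp": [0, 0, -0.1], "fingers": 50}
    - {"turn": [0, 0, 0], "dp": [0, 0, -0.16], "fingers": 50}
    - {"turn": [0, 0, 0], "dp": [0, 0, -0.16], "fingers": 50}
    - {"turn": [0, 0, 0], "dp": [0, 0, -0.1], "fingers": 50}
    - {"turn": [0, 0, 0], "dp": [0, 0, 0], "fingers": 50}

```text
time: 5.68
tool_pos: [582.5, 55.0, 144.5]
eef_rot: [[-0.984, 0.178, -0.001], [0.178, 0.984, -0.001], [0.001, -0.001, -1.0]]
ft_force: [0.3, -0.4, -1.5]
opening: 0.714
```

```bash
python3 - <<'E'
from h import *
plan([376,-294,130],79.5)
E
```

```text
t 5.67 at [582.5  55.  144.5] open 0.714 F [ 0.3 -0.4 -1.5]
 turn share [-0.0007 -0.0007  0.003 ] deg [-0.1 -0.1  0.3]
 dp total share [ 0.5578 -1.523   0.0581] mm [ 139.5 -380.7   14.5] rows 6.491775167709707
```

Emit:
apply_moves:
  series:
    - {"turn": [0, 0, 0], "dp": [0.04, -0.1, 0], "fingers": 50}
    - {"turn": [0, 0, 0], "dp": [0.065, -0.18, 0], "fingers": 50}
    - {"turn": [0, 0, 0], "dp": [0.065, -0.18, 0], "fingers": 50}
    - {"turn": [0, 0, 0], "dp": [0.065, -0.18, 0], "fingers": 50}
    - {"turn": [0, 0, 0], "dp": [0.065, -0.18, 0], "fingers": 50}
    - {"turn": [0, 0, 0], "dp": [0.065, -0.18, 0], "fingers": 50}
    - {"turn": [0, 0, 0], "dp": [0.065, -0.18, 0], "fingers": 50}
    - {"turn": [0, 0, 0], "dp": [0.065, -0.18, 0], "fingers": 50}
    - {"turn": [0, 0, 0], "dp": [0.03, -0.09, 0], "fingers": 50}
    - {"turn": [0, 0, 0], "dp": [0, 0, 0], "fingers": 50}
    - {"turn": [0, 0, 0], "dp": [0, 0, 0], "fingers": 50}
    - {"turn": [0, 0, 0], "dp": [0, 0, 0], "fingers": 50}

```text
time: 7.18
tool_pos: [374.6, -279.9, 127.8]
eef_rot: [[-0.985, 0.171, -0.028], [0.171, 0.985, 0.009], [0.029, 0.004, -1.0]]
ft_force: [-0.2, 0.3, -1.2]
opening: 0.716
```

```bash
python3 - <<'E'
from h import *
plan([376,-294,60],79.5);print(get_state()['dq'].round(2))
m=camera_model('wrist')
p,w=pts('wrist'); np.savez('wrist2.npz',p=p,w=w,**m)
cv2.imwrite('pics/wrist4.png',p[:,:,::-1])
E
```

```text
t 7.17 at [ 374.6 -279.9  127.8] open 0.716 F [-0.2  0.3 -1.2]
 turn share [ 0.0022 -0.0186  0.0071] deg [ 0.2 -1.7  0.6]
 dp total share [-0.0159 -0.0543  0.2711] mm [ -4.  -13.6  67.8] rows 1.107773728434582
[-0.89  0.34 -0.63  0.38 -0.61 -0.01 -0.16]
```

View pics/wrist4.png

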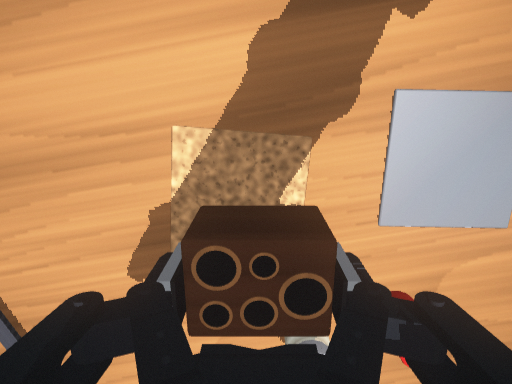

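The wrist view shows the free cork pad under the block, near-edge corners at (172,126) and (312,136), and the grey look-alike well to the right at (450,160). I fit the pad centre from that edge. 8 pictures so far.

```bash
python3 - <<'E'
from h import *
m=dict(np.load('wrist2.npz'))
A=ray(m,172,126,4)[:2];B=ray(m,312,136,4)[:2];C=ray(m,171,240,4)[:2];D=ray(m,305,206,4)[:2]
e=B-A; print(A,B,np.linalg.norm(e),np.degrees(np.arctan2(e[1],e[0])))
n=np.array([e[1],-e[0]])/np.linalg.norm(e); print('side dirs',np.degrees(np.arctan2(*(C-A)[::-1])),np.degrees(np.arctan2(*(D-B)[::-1])))
ctr=(A+B)/2+n*60; print('pad ctr',ctr)
plan([*ctr,60],79.5)
E
```

```text
[ 305.7128863  -339.53910175] [ 333.7809204  -225.30585555] 117.63098688858679 76.19543171912733
side dirs -14.363409277516386 -13.078911024332468
pad ctr [ 378.01381884 -296.73913186]
t 7.22 at [ 374.7 -279.7  127.8] open 0.718 F [ 0.1  0.1 -1.2]
 turn share [ 0.0024 -0.0186  0.0074] deg [ 0.2 -1.7  0.7]
 dp total share [-0.0253 -0.0648  0.2711] mm [ -6.3 -16.2  67.8] rows 1.1194149887849283
```

Emit:
apply_moves:
  series:
    - {"turn": [0, -0.019, 0.007], "dp": [-0.025, -0.065, 0.06], "fingers": 50}
    - {"turn": [0, 0, 0], "dp": [0, 0, 0.12], "fingers": 50}
    - {"turn": [0, 0, 0], "dp": [0, 0, 0.08], "fingers": 50}
    - {"turn": [0, 0, 0], "dp": [0, 0, 0], "fingers": 50}
    - {"turn": [0, 0, 0], "dp": [0, 0, 0], "fingers": 50}

```text
time: 7.85
tool_pos: [383.6, -292.2, 61.9]
eef_rot: [[-0.985, 0.17, 0.006], [0.17, 0.985, 0.004], [-0.005, 0.005, -1.0]]
ft_force: [-0.3, 1.0, -1.6]
opening: 0.716
```

```bash
python3 - <<'E'
from h import *
plan([377.5,-296,18],79.5);print(get_state()['dq'].round(2))
E
```

```text
t 7.85 at [ 383.6 -292.2   61.9] open 0.716 F [-0.3  1.  -1.6]
 turn share [0.0033 0.0035 0.0078] deg [0.3 0.3 0.7]
 dp total share [ 0.0213 -0.0194  0.1754] mm [ 5.3 -4.9 43.9] rows 0.7110753669337306
[-0.52  0.23 -0.34  0.21 -0.1   0.18  0.08]
```

Emit:
apply_moves:
  series:
    - {"turn": [0, 0, 0], "dp": [0.02, -0.02, 0.06], "fingers": 50}
    - {"turn": [0, 0, 0], "dp": [0, 0, 0.07], "fingers": 50}
    - {"turn": [0, 0, 0], "dp": [0, 0, 0.02], "fingers": 50}
    - {"turn": [0, 0, 0], "dp": [0, 0, 0], "fingers": 50}
    - {"turn": [0, 0, 0], "dp": [0, 0, 0], "fingers": 50}

```text
time: 8.48
tool_pos: [379.1, -298.0, 24.7]
eef_rot: [[-0.985, 0.169, 0.011], [0.169, 0.986, 0.001], [-0.01, 0.003, -1.0]]
ft_force: [0.6, -0.5, -0.9]
opening: 0.72
```

```bash
python3 - <<'E'
from h import *
plan([377.5,-296,18],79.5);print(get_state()['dq'].round(2))
E
```

```text
t 8.47 at [ 379.1 -298.    24.7] open 0.72 F [ 0.6 -0.5 -0.9]
 turn share [0.0019 0.0065 0.0083] deg [0.2 0.6 0.7]
 dp total share [0.0078 0.0068 0.0267] mm [1.9 1.7 6.7] rows 0.11447720431806227
[ 0.11 -0.14  0.19 -0.12 -0.09  0.01  0.09]
```

Emit:
apply_moves:
  series:
    - {"turn": [0.002, 0.006, 0], "dp": [0.005, 0.005, 0.024], "fingers": 50}
    - {"turn": [0, 0, 0], "dp": [0, 0, 0], "fingers": 50}
    - {"turn": [0, 0, 0], "dp": [0, 0, 0.006], "fingers": 50}
    - {"turn": [0, 0, 0], "dp": [0, 0, 0], "fingers": 50}

```text
time: 8.98
tool_pos: [379.1, -297.0, 17.7]
eef_rot: [[-0.986, 0.169, 0.002], [0.169, 0.986, -0.002], [-0.002, -0.001, -1.0]]
ft_force: [0.0, 0.2, -1.6]
opening: 0.716
```

Emit:
apply_moves:
  series:
    - {"turn": [0, 0, 0], "dp": [0, 0, 0.006], "fingers": 50}
    - {"turn": [0, 0, 0], "dp": [0, 0, 0], "fingers": 50}
    - {"turn": [0, 0, 0], "dp": [0, 0, 0], "fingers": 80}
    - {"turn": [0, 0, 0], "dp": [0, 0, 0], "fingers": 80}
    - {"turn": [0, 0, 0], "dp": [0, 0, 0], "fingers": 80}
    - {"turn": [0, 0, 0], "dp": [0, 0, 0], "fingers": 80}

```text
time: 9.72
tool_pos: [379.8, -297.6, 17.9]
eef_rot: [[-0.986, 0.169, 0.004], [0.169, 0.986, -0.002], [-0.004, -0.001, -1.0]]
ft_force: [0.1, 1.1, -0.8]
opening: 0.938
```

Emit:
apply_moves:
  series:
    - {"turn": [0, 0, 0], "dp": [0, 0, -0.1], "fingers": 80}
    - {"turn": [0, 0, 0], "dp": [0, 0, -0.2], "fingers": 80}
    - {"turn": [0, 0, 0], "dp": [0, 0, -0.2], "fingers": 80}
    - {"turn": [0, 0, 0], "dp": [0, 0, -0.12], "fingers": 30}
    - {"turn": [0, 0, 0], "dp": [0, 0, 0], "fingers": 30}
    - {"turn": [0, 0, 0], "dp": [0, 0, 0], "fingers": 30}

```text
time: 10.48
tool_pos: [378.2, -296.4, 175.9]
eef_rot: [[-0.986, 0.169, 0.001], [0.169, 0.986, 0.0], [-0.001, 0.0, -1.0]]
ft_force: [-0.1, 0.2, -0.2]
opening: 0.353
```

```bash
python3 - <<'E'
from h import *
plan([624,65,160],-6.2)
m=camera_model('wrist')
p,w=pts('wrist'); np.savez('wrist3.npz',p=p,w=w,**m)
cv2.imwrite('pics/wrist5.png',p[:,:,::-1])
E
```

```text
t 10.47 at [ 378.2 -296.4  175.9] open 0.353 F [-0.1  0.2 -0.2]
 turn share [6.000e-04 2.000e-04 9.605e-01] deg [ 0.1  0.  86.4]
 dp total share [1.5433 0.8214 0.0635] mm [385.8 205.4  15.9] rows 6.997680770476076
```

View pics/wrist5.png

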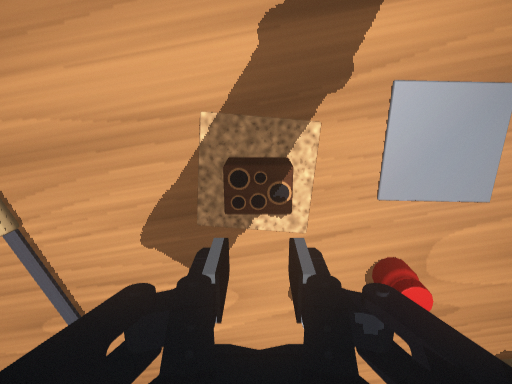

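The block stands upright in the middle of the cork pad: block at (258,186), pad centre about (260,172) at floor level. Next I rotate to the handle orientation and travel there.

Emit:
apply_moves:
  series:
    - {"turn": [0, 0, 0.11], "dp": [0, 0, 0], "fingers": 30}
    - {"turn": [0, 0, 0.11], "dp": [0, 0, 0], "fingers": 30}
    - {"turn": [0, 0, 0.11], "dp": [0, 0, 0], "fingers": 30}
    - {"turn": [0, 0, 0.11], "dp": [0, 0, 0], "fingers": 30}
    - {"turn": [0, 0, 0.11], "dp": [0, 0, 0], "fingers": 30}
    - {"turn": [0, 0, 0.11], "dp": [0, 0, 0], "fingers": 30}
    - {"turn": [0, 0, 0.11], "dp": [0, 0, 0], "fingers": 30}
    - {"turn": [0, 0, 0.11], "dp": [0, 0, 0], "fingers": 30}
    - {"turn": [0, 0, 0.08], "dp": [0, 0, 0], "fingers": 30}
    - {"turn": [0, 0, 0], "dp": [0, 0, 0], "fingers": 30}
    - {"turn": [0, 0, 0], "dp": [0, 0, 0], "fingers": 30}

```text
time: 11.9
tool_pos: [368.6, -289.7, 159.7]
eef_rot: [[0.157, 0.987, -0.03], [0.988, -0.156, 0.014], [0.009, -0.032, -0.999]]
ft_force: [-0.4, -0.2, 0.4]
opening: 0.347
```

```bash
python3 - <<'E'
from h import *
plan([624,65,160],-6.2)
E
```

```text
t 11.9 at [ 368.6 -289.7  159.7] open 0.347 F [-0.4 -0.2  0.4]
 turn share [-0.0202 -0.0064 -0.0312] deg [-1.8 -0.6 -2.8]
 dp total share [ 1.5208e+00  8.6240e-01 -1.1000e-03] mm [ 3.802e+02  2.156e+02 -3.000e-01] rows 6.993063771667782
```

Emit:
apply_moves:
  series:
    - {"turn": [-0.02, -0.006, -0.031], "dp": [0, 0, 0], "fingers": 30}
    - {"turn": [0, 0, 0], "dp": [0.1, 0.057, 0], "fingers": 30}
    - {"turn": [0, 0, 0], "dp": [0.185, 0.105, 0], "fingers": 30}
    - {"turn": [0, 0, 0], "dp": [0.185, 0.105, 0], "fingers": 30}
    - {"turn": [0, 0, 0], "dp": [0.185, 0.105, 0], "fingers": 30}
    - {"turn": [0, 0, 0], "dp": [0.185, 0.105, 0], "fingers": 30}
    - {"turn": [0, 0, 0], "dp": [0.185, 0.105, 0], "fingers": 30}
    - {"turn": [0, 0, 0], "dp": [0.185, 0.105, 0], "fingers": 30}
    - {"turn": [0, 0, 0], "dp": [0.185, 0.105, 0], "fingers": 30}
    - {"turn": [0, 0, 0], "dp": [0.1, 0.057, 0], "fingers": 30}
    - {"turn": [0, 0, 0], "dp": [0, 0, 0], "fingers": 30}
    - {"turn": [0, 0, 0], "dp": [0, 0, 0], "fingers": 30}
    - {"turn": [0, 0, 0], "dp": [0, 0, 0], "fingers": 30}

```text
time: 13.52
tool_pos: [622.7, 67.2, 154.9]
eef_rot: [[0.097, 0.995, -0.004], [0.995, -0.097, -0.0], [-0.001, -0.004, -1.0]]
ft_force: [0.2, -1.5, -0.1]
opening: 0.346
```

```bash
python3 - <<'E'
from h import *
plan([624,65,130],-6.2); print(get_state()['dq'].round(2))
m=camera_model('wrist')
p,w=pts('wrist'); np.savez('wrist4.npz',p=p,w=w,**m)
cv2.imwrite('pics/wrist6.png',p[:,:,::-1])
E
```

```text
t 13.53 at [622.7  67.2 154.9] open 0.346 F [ 0.2 -1.5 -0.1]
 turn share [-0.0028  0.0006  0.0068] deg [-0.3  0.1  0.6]
 dp total share [-0.0082  0.006   0.0997] mm [-2.1  1.5 24.9] rows 0.40097876543858274
[ 0.64 -0.48  0.76  0.86  0.77 -0.05  0.39]
```

View pics/wrist6.png

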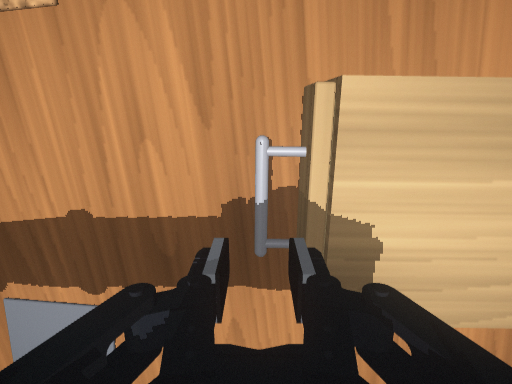

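The wrist view shows the bar from (263,137) to (261,256), with the fingers centred at column 258. Computing the bar's position.

```bash
python3 - <<'E'
from h import *
m=dict(np.load('wrist4.npz'))
a,b=ray(m,263,137,50)[:2],ray(m,261,256,50)[:2]; e=a-b
print(a,b,'mid',(a+b)/2,np.linalg.norm(e),np.degrees(np.arctan2(e[1],e[0])))
print('front top corner',ray(m,332,82,73))
plan([*((a+b)/2),40],-6.2)
E
```

```text
[631.05683628 115.25414967] [619.89171337  13.18952022] mid [625.47427483  64.22183495] 102.67350463314408 83.75708488188774
front top corner [680.59220159 149.56786812  73.        ]
t 13.57 at [622.8  66.7 155.1] open 0.351 F [-1.5  0.6  0.4]
 turn share [-0.0026  0.0008  0.0063] deg [-0.2  0.1  0.6]
 dp total share [-0.0086  0.0118  0.4604] mm [ -2.1   3.  115.1] rows 1.8424786162350175
```

Emit:
apply_moves:
  series:
    - {"turn": [0, 0, 0.006], "dp": [-0.008, 0.01, 0.08], "fingers": 30}
    - {"turn": [0, 0, 0], "dp": [0, 0, 0.1], "fingers": 30}
    - {"turn": [0, 0, 0], "dp": [0, 0, 0.08], "fingers": 30}
    - {"turn": [0, 0, 0], "dp": [0, 0, 0], "fingers": 30}
    - {"turn": [0, 0, 0], "dp": [0, 0, 0], "fingers": 30}

```text
time: 14.2
tool_pos: [622.9, 58.9, 85.6]
eef_rot: [[0.116, 0.993, -0.006], [0.993, -0.116, -0.002], [-0.003, -0.006, -1.0]]
ft_force: [-0.5, 0.1, 0.3]
opening: 0.353
```

```bash
python3 - <<'E'
from h import *
plan([625,64.5,28],-6.2); print(get_state()['dq'].round(2))
E
```

```text
t 14.2 at [622.9  58.9  85.6] open 0.353 F [-0.5  0.1  0.3]
 turn share [-0.0039  0.002  -0.0052] deg [-0.3  0.2 -0.5]
 dp total share [0.0232 0.0061 0.2304] mm [ 5.8  1.5 57.6] rows 0.9265613614203427
[ 0.15  0.54 -0.03  1.14 -0.11 -0.03  0.12]
```

Emit:
apply_moves:
  series:
    - {"turn": [-0.004, 0.002, -0.005], "dp": [0.022, 0.006, 0.06], "fingers": 30}
    - {"turn": [0, 0, 0], "dp": [0, 0, 0.05], "fingers": 30}
    - {"turn": [0, 0, 0], "dp": [0, 0, 0], "fingers": 30}
    - {"turn": [0, 0, 0], "dp": [0, 0, 0], "fingers": 30}

```text
time: 14.7
tool_pos: [625.9, 64.7, 57.3]
eef_rot: [[0.107, 0.994, 0.003], [0.994, -0.107, 0.001], [0.001, 0.003, -1.0]]
ft_force: [-0.0, 0.4, -0.0]
opening: 0.354
```

```bash
python3 - <<'E'
from h import *
plan([625,64.5,28],-6.2); print(get_state()['dq'].round(2))
E
```

```text
t 14.7 at [625.9  64.7  57.3] open 0.354 F [-0.   0.4 -0. ]
 turn share [ 0.0018 -0.0006  0.0004] deg [ 0.2 -0.1  0. ]
 dp total share [-0.0013 -0.0037  0.1171] mm [-0.3 -0.9 29.3] rows 0.46866418849668107
[ 0.03  0.44 -0.01  0.46 -0.   -0.12  0.09]
```

Emit:
apply_moves:
  series:
    - {"turn": [0, 0, 0], "dp": [0, -0.004, 0.05], "fingers": 30}
    - {"turn": [0, 0, 0], "dp": [0, -0.002, 0.05], "fingers": 30}
    - {"turn": [0, 0, 0], "dp": [0, 0, 0.01], "fingers": 30}
    - {"turn": [0, 0, 0], "dp": [0, 0, 0], "fingers": 30}
    - {"turn": [0, 0, 0], "dp": [0, 0, 0], "fingers": 30}

```text
time: 15.32
tool_pos: [625.8, 64.9, 31.7]
eef_rot: [[0.108, 0.994, 0.006], [0.994, -0.108, 0.003], [0.003, 0.006, -1.0]]
ft_force: [-0.9, 0.1, 2.1]
opening: 0.349
```

Emit:
apply_moves:
  series:
    - {"turn": [0, 0, 0], "dp": [0, 0, 0.006], "fingers": 4}
    - {"turn": [0, 0, 0], "dp": [0, 0, 0], "fingers": 4}
    - {"turn": [0, 0, 0], "dp": [0, 0, 0], "fingers": 4}
    - {"turn": [0, 0, 0], "dp": [0, 0, 0], "fingers": 4}
  grip_force: 60

```text
time: 15.82
tool_pos: [624.3, 65.1, 29.6]
eef_rot: [[0.108, 0.994, 0.003], [0.994, -0.108, 0.003], [0.003, 0.002, -1.0]]
ft_force: [-1.6, 0.5, 2.3]
opening: 0.101
```

Emit:
apply_moves:
  series:
    - {"turn": [0, 0, 0], "dp": [0, -0.04, 0], "fingers": 4}
    - {"turn": [0, 0, 0], "dp": [0, -0.08, 0], "fingers": 4}
    - {"turn": [0, 0, 0], "dp": [0, -0.08, 0], "fingers": 4}
    - {"turn": [0, 0, 0], "dp": [0, -0.08, 0], "fingers": 4}
    - {"turn": [0, 0, 0], "dp": [0, 0, 0], "fingers": 4}

```text
time: 16.45
tool_pos: [554.5, 72.8, 29.6]
eef_rot: [[0.108, 0.994, 0.01], [0.994, -0.108, 0.003], [0.004, 0.01, -1.0]]
ft_force: [-1.7, 0.4, 1.7]
opening: 0.102
```

Emit:
apply_moves:
  series:
    - {"turn": [0, 0, 0], "dp": [0, -0.06, 0], "fingers": 4}
    - {"turn": [0, 0, 0], "dp": [0, -0.08, 0], "fingers": 4}
    - {"turn": [0, 0, 0], "dp": [0, -0.08, 0], "fingers": 4}
    - {"turn": [0, 0, 0], "dp": [0, -0.05, 0], "fingers": 4}
    - {"turn": [0, 0, 0], "dp": [0, 0, 0], "fingers": 4}
    - {"turn": [0, 0, 0], "dp": [0, 0, 0], "fingers": 4}

```text
time: 17.2
tool_pos: [488.6, 80.1, 29.6]
eef_rot: [[0.108, 0.994, 0.019], [0.994, -0.108, 0.002], [0.004, 0.019, -1.0]]
ft_force: [0.9, 0.1, 2.0]
opening: 0.105
```

Emit:
apply_moves:
  series:
    - {"turn": [0, 0, 0], "dp": [0, 0, 0], "fingers": 30}
    - {"turn": [0, 0, 0], "dp": [0, 0, 0], "fingers": 30}
    - {"turn": [0, 0, 0], "dp": [0, 0, 0], "fingers": 30}
    - {"turn": [0, 0, 0], "dp": [0, 0, -0.06], "fingers": 30}
    - {"turn": [0, 0, 0], "dp": [0, 0, -0.1], "fingers": 30}
    - {"turn": [0, 0, 0], "dp": [0, 0, -0.2], "fingers": 30}
    - {"turn": [0, 0, 0], "dp": [0, 0, -0.2], "fingers": 30}
    - {"turn": [0, 0, 0], "dp": [0, 0, 0], "fingers": 80}
    - {"turn": [0, 0, 0], "dp": [0, 0, 0], "fingers": 80}

```text
time: 18.32
tool_pos: [485.9, 78.8, 175.6]
eef_rot: [[0.109, 0.994, 0.019], [0.994, -0.11, 0.001], [0.003, 0.019, -1.0]]
ft_force: [-0.7, 0.2, 0.1]
opening: 0.764
```

```bash
python3 - <<'E'
from h import *
plan([516,-310,160],-6.2)
E
```

```text
t 18.32 at [485.9  78.8 175.6] open 0.764 F [-0.7  0.2  0.1]
 turn share [ 0.0121 -0.0019 -0.001 ] deg [ 1.1 -0.2 -0.1]
 dp total share [-1.5331  0.2877  0.0622] mm [-383.3   71.9   15.6] rows 6.244562348717594
```

Emit:
apply_moves:
  series:
    - {"turn": [0.012, 0, 0], "dp": [-0.1, 0.02, 0], "fingers": 80}
    - {"turn": [0, 0, 0], "dp": [-0.2, 0.038, 0], "fingers": 80}
    - {"turn": [0, 0, 0], "dp": [-0.2, 0.038, 0], "fingers": 80}
    - {"turn": [0, 0, 0], "dp": [-0.2, 0.038, 0], "fingers": 80}
    - {"turn": [0, 0, 0], "dp": [-0.2, 0.038, 0], "fingers": 80}
    - {"turn": [0, 0, 0], "dp": [-0.2, 0.038, 0], "fingers": 80}
    - {"turn": [0, 0, 0], "dp": [-0.2, 0.038, 0], "fingers": 80}
    - {"turn": [0, 0, 0], "dp": [-0.12, 0.02, 0], "fingers": 80}
    - {"turn": [0, 0, 0], "dp": [0, 0, 0], "fingers": 80}
    - {"turn": [0, 0, 0], "dp": [0, 0, 0], "fingers": 80}
    - {"turn": [0, 0, 0], "dp": [0, 0, 0], "fingers": 80}

```text
time: 19.7
tool_pos: [507.5, -285.4, 158.7]
eef_rot: [[0.104, 0.994, -0.027], [0.995, -0.104, 0.009], [0.006, -0.028, -1.0]]
ft_force: [-0.0, 1.1, 0.4]
opening: 0.937
```

```bash
python3 - <<'E'
from h import *
plan([516,-254,120],-6.2); print(get_state()['dq'].round(2))
m=camera_model('wrist')
p,w=pts('wrist'); np.savez('wrist5.npz',p=p,w=w,**m)
t,_=pts('top')
c=t[100:250,190:360]; c=cv2.resize(c,(435,384),interpolation=cv2.INTER_CUBIC)
a=cv2.resize(p,(360,270)); 
im=np.zeros((384,800,3),np.uint8); im[:270,:360]=a; im[:,365:]=c
cv2.imwrite('pics/wrist7.png',im[:,:,::-1])
E
```

```text
t 19.7 at [ 507.5 -285.4  158.7] open 0.937 F [-0.   1.1  0.4]
 turn share [-0.0179 -0.0041  0.0025] deg [-1.6 -0.4  0.2]
 dp total share [0.1286 0.0203 0.155 ] mm [32.1  5.1 38.7] rows 0.8094974598328339
[-0.63  0.24 -0.66  0.49 -0.6   0.22 -0.2 ]
```

View pics/wrist7.png

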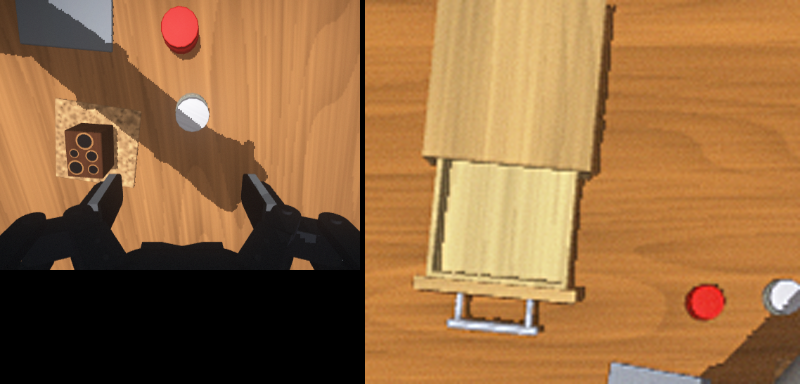

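The left panel shows the jar cap at (192,114), i.e. (273,162) in the raw picture, and the red jar at (180,27). The right panel shows the drawer well open and empty.

```bash
python3 - <<'E'
from h import *
m=dict(np.load('wrist5.npz')); p=m['p']
s=p[125:205,230:320].astype(int); hsv=cv2.cvtColor(p[125:205,230:320],cv2.COLOR_RGB2HSV)
k=((hsv[...,1]<45)&(s.max(-1)>90)).astype(np.uint8)
n,l,st,c=cv2.connectedComponentsWithStats(k); i=1+st[1:,4].argmax()
cnt=max(cv2.findContours((l==i).astype(np.uint8),0,1)[0],key=cv2.contourArea)
(u,v),r=cv2.minEnclosingCircle(cnt); print(st[i],u+230,v+125,r)
for q in((273,162),(u+230,v+125)): print('jar',ray(m,*q,60).round(1))
a=ray(m,u+230-r,v+125,60)-ray(m,u+230+r,v+125,60); print('dia',np.linalg.norm(a))
W=m['w'][155:168,266:280].reshape(-1,3); print('depth',np.nanmedian(W,0))
plan([*ray(m,u+230,v+125,60)[:2],70],-6.2)
E
```

```text
[  20    9   48   54 2028] 273.5 160.44117736816406 26.601247787475586
jar [ 519.7 -255.7   60. ]
jar [ 520.2 -254.5   60. ]
dia 41.24022433956872
depth [ 519.4187886  -255.09437235   58.72311523]
t 19.8 at [ 507.9 -285.   159. ] open 0.941 F [-0.3 -0.3 -0.3]
 turn share [-0.0175 -0.0042  0.0031] deg [-1.6 -0.4  0.3]
 dp total share [0.1268 0.0358 0.3559] mm [31.7  8.9 89. ] rows 1.518110106317698
```

Emit:
apply_moves:
  series:
    - {"turn": [-0.0175, -0.004, 0.003], "dp": [0.126, 0.036, 0], "fingers": 80}
    - {"turn": [0, 0, 0], "dp": [0, 0, 0.06], "fingers": 80}
    - {"turn": [0, 0, 0], "dp": [0, 0, 0.06], "fingers": 80}
    - {"turn": [0, 0, 0], "dp": [0, 0, 0], "fingers": 80}
    - {"turn": [0, 0, 0], "dp": [0, 0, 0], "fingers": 80}

```text
time: 20.42
tool_pos: [520.8, -252.4, 127.9]
eef_rot: [[0.105, 0.994, 0.001], [0.994, -0.105, 0.0], [0.0, 0.001, -1.0]]
ft_force: [-0.5, -0.5, -0.4]
opening: 0.94
```

```bash
python3 - <<'E'
from h import *
plan([519.5,-255.5,70],-6.2);print(get_state()['dq'].round(2))
E
```

```text
t 20.43 at [ 520.8 -252.4  127.9] open 0.94 F [-0.5 -0.5 -0.4]
 turn share [ 0.0008 -0.0002  0.0018] deg [ 0.1 -0.   0.2]
 dp total share [-0.013  -0.004   0.2315] mm [-3.2 -1.  57.9] rows 0.9277338128738403
[ 0.12  0.54 -0.12  0.6  -0.15  0.08  0.16]
```

Emit:
apply_moves:
  series:
    - {"turn": [0, 0, 0], "dp": [-0.013, -0.004, 0.08], "fingers": 80}
    - {"turn": [0, 0, 0], "dp": [0, 0, 0.1], "fingers": 80}
    - {"turn": [0, 0, 0], "dp": [0, 0, 0.04], "fingers": 80}
    - {"turn": [0, 0, 0], "dp": [0, 0, 0], "fingers": 80}
    - {"turn": [0, 0, 0], "dp": [0, 0, 0], "fingers": 80}

```text
time: 21.05
tool_pos: [521.2, -259.8, 74.9]
eef_rot: [[0.108, 0.994, 0.007], [0.994, -0.108, -0.004], [-0.003, 0.007, -1.0]]
ft_force: [-1.2, -0.0, 0.2]
opening: 0.935
```

```bash
python3 - <<'E'
from h import *
plan([519.5,-255.5,17],-6.2);print(get_state()['dq'].round(2))
E
```

```text
t 21.05 at [ 521.2 -259.8   74.9] open 0.935 F [-1.2 -0.   0.2]
 turn share [ 0.0046  0.0022 -0.0002] deg [ 0.4  0.2 -0. ]
 dp total share [ 0.0163 -0.0086  0.2317] mm [ 4.1 -2.2 57.9] rows 0.929522762306507
[ 0.07 -0.12  0.23 -0.27 -0.01  0.12  0.06]
```

Emit:
apply_moves:
  series:
    - {"turn": [0.0045, 0.002, 0], "dp": [0.015, -0.009, 0.07], "fingers": 80}
    - {"turn": [0, 0, 0], "dp": [0, 0, 0.08], "fingers": 80}
    - {"turn": [0, 0, 0], "dp": [0, 0, 0.04], "fingers": 80}
    - {"turn": [0, 0, 0], "dp": [0, 0, 0], "fingers": 80}
    - {"turn": [0, 0, 0], "dp": [0, 0, 0.01], "fingers": 80}
    - {"turn": [0, 0, 0], "dp": [0, 0, 0], "fingers": 80}

```text
time: 21.8
tool_pos: [521.1, -255.5, 24.0]
eef_rot: [[0.107, 0.994, 0.003], [0.994, -0.107, -0.001], [-0.0, 0.003, -1.0]]
ft_force: [-0.1, 1.2, 0.2]
opening: 0.938
```

```bash
python3 - <<'E'
from h import *
plan([519.5,-255.5,17],-6.2);print(get_state()['dq'].round(2))
E
```

```text
t 21.8 at [ 521.1 -255.5   24. ] open 0.938 F [-0.1  1.2  0.2]
 turn share [0.002  0.0001 0.0005] deg [0.2 0.  0. ]
 dp total share [-0.0007 -0.0063  0.028 ] mm [-0.2 -1.6  7. ] rows 0.11472578519452231
[-0.07 -0.51  0.23 -0.62  0.02 -0.02  0.01]
```

Emit:
apply_moves:
  series:
    - {"turn": [0, 0, 0], "dp": [0, -0.006, 0.025], "fingers": 80}
    - {"turn": [0, 0, 0], "dp": [0, 0, 0], "fingers": 60}
    - {"turn": [0, 0, 0], "dp": [0, 0, 0], "fingers": 48}
    - {"turn": [0, 0, 0], "dp": [0, 0, 0], "fingers": 34}
    - {"turn": [0, 0, 0], "dp": [0, 0, 0], "fingers": 34}
    - {"turn": [0, 0, 0], "dp": [0, 0, 0], "fingers": 34}
    - {"turn": [0, 0, 0], "dp": [0, 0, 0], "fingers": 34}
  grip_force: 30

```text
time: 22.68
tool_pos: [520.1, -255.8, 18.5]
eef_rot: [[0.107, 0.994, 0.005], [0.994, -0.107, -0.001], [-0.001, 0.005, -1.0]]
ft_force: [-0.5, 1.3, -0.3]
opening: 0.471
```

Emit:
apply_moves:
  series:
    - {"turn": [0, 0, 0], "dp": [0, 0, -0.06], "fingers": 34}
    - {"turn": [0, 0, 0], "dp": [0, 0, -0.12], "fingers": 34}
    - {"turn": [0, 0, 0], "dp": [0, 0, -0.14], "fingers": 34}
    - {"turn": [0, 0, 0], "dp": [0, 0, -0.14], "fingers": 34}
    - {"turn": [0, 0, 0], "dp": [0, 0, -0.06], "fingers": 34}
    - {"turn": [0, 0, 0], "dp": [0, 0, 0], "fingers": 34}
  grip_force: 40

```text
time: 23.42
tool_pos: [518.8, -255.5, 154.4]
eef_rot: [[0.108, 0.994, 0.004], [0.994, -0.108, -0.001], [-0.0, 0.005, -1.0]]
ft_force: [0.0, 0.1, -2.0]
opening: 0.467
```

```bash
python3 - <<'E'
from h import *
plan([608,66.5,150],-6.2)
E
```

```text
t 23.43 at [ 518.8 -255.5  154.4] open 0.467 F [ 0.   0.1 -2. ]
 turn share [ 0.0029  0.0003 -0.0002] deg [ 0.3  0.  -0. ]
 dp total share [1.3191 0.2157 0.0174] mm [329.8  53.9   4.4] rows 5.346799081655406
```

Emit:
apply_moves:
  series:
    - {"turn": [0, 0, 0], "dp": [0.06, 0.01, 0], "fingers": 34}
    - {"turn": [0, 0, 0], "dp": [0.12, 0.02, 0], "fingers": 34}
    - {"turn": [0, 0, 0], "dp": [0.16, 0.026, 0], "fingers": 34}
    - {"turn": [0, 0, 0], "dp": [0.16, 0.026, 0], "fingers": 34}
    - {"turn": [0, 0, 0], "dp": [0.16, 0.026, 0], "fingers": 34}
    - {"turn": [0, 0, 0], "dp": [0.16, 0.026, 0], "fingers": 34}
    - {"turn": [0, 0, 0], "dp": [0.16, 0.026, 0], "fingers": 34}
    - {"turn": [0, 0, 0], "dp": [0.16, 0.026, 0], "fingers": 34}
    - {"turn": [0, 0, 0], "dp": [0.1, 0.018, 0], "fingers": 34}
    - {"turn": [0, 0, 0], "dp": [0.05, 0.008, 0], "fingers": 34}
    - {"turn": [0, 0, 0], "dp": [0, 0, 0], "fingers": 34}
    - {"turn": [0, 0, 0], "dp": [0, 0, 0], "fingers": 34}
    - {"turn": [0, 0, 0], "dp": [0, 0, 0], "fingers": 34}

```text
time: 25.05
tool_pos: [596.4, 83.6, 134.6]
eef_rot: [[0.104, 0.994, -0.032], [0.995, -0.104, 0.006], [0.002, -0.032, -0.999]]
ft_force: [0.2, -0.7, -1.3]
opening: 0.469
```

```bash
python3 - <<'E'
from h import *
plan([608,66.5,100],-6.2);print(get_state()['dq'].round(2))
m=camera_model('wrist')
p,w=pts('wrist'); np.savez('wrist6.npz',p=p,w=w,**m)
cv2.imwrite('pics/wrist8.png',p[:,:,::-1])
# depth-based check of roof edge and drawer front (world x where height steps) along the row y~110
P=w.reshape(-1,3); P=P[np.abs(P[:,1]-105)<8]
for x in range(480,720,10):
    q=P[(P[:,0]>=x)&(P[:,0]<x+10)]
    if len(q): print(x,np.median(q[:,2]).round(0),end='; ')
E
```

```text
t 25.05 at [596.4  83.6 134.6] open 0.469 F [ 0.2 -0.7 -1.3]
 turn share [-0.0203 -0.0015  0.0027] deg [-1.8 -0.1  0.2]
 dp total share [-0.0629  0.0536  0.1386] mm [-15.7  13.4  34.6] rows 0.6454803708870308
[ 0.63 -0.06  0.7   0.42  0.47  0.05  0.  ]
480 -1.0; 490 50.0; 500 -1.0; 520 71.0; 530 71.0; 540 210.0; 550 201.0; 560 177.0; 570 188.0; 580 214.0; 590 153.0; 600 147.0; 610 216.0; 620 211.0; 630 21.0; 640 21.0; 650 21.0; 660 21.0; 670 21.0; 680 83.0; 690 83.0; 700 84.0; 710 84.0;
```

Depth along y≈105 agrees: bar at 490, front panel at 520–540, drawer floor at z 21, roof from about 678. That puts the middle of the exposed floor near (609,66). Correcting position and tilt, then lowering.

Emit:
apply_moves:
  series:
    - {"turn": [-0.02, 0, 0.002], "dp": [-0.06, 0.05, 0], "fingers": 34}
    - {"turn": [0, 0, 0], "dp": [0, 0, 0], "fingers": 34}
    - {"turn": [0, 0, 0], "dp": [0, 0, 0], "fingers": 34}
    - {"turn": [0, 0, 0], "dp": [0, 0, 0.05], "fingers": 34}
    - {"turn": [0, 0, 0], "dp": [0, 0, 0], "fingers": 34}
    - {"turn": [0, 0, 0], "dp": [0, 0, 0], "fingers": 34}

```text
time: 25.85
tool_pos: [607.9, 63.3, 121.2]
eef_rot: [[0.111, 0.994, 0.002], [0.994, -0.111, 0.001], [0.002, 0.002, -1.0]]
ft_force: [0.6, -0.6, -1.0]
opening: 0.47
```

```bash
python3 - <<'E'
from h import *
plan([608,66.5,41],-6.2);print(get_state()['dq'].round(2))
E
```

```text
t 25.85 at [607.9  63.3 121.2] open 0.47 F [ 0.6 -0.6 -1. ]
 turn share [ 0.0013 -0.001  -0.0022] deg [ 0.1 -0.1 -0.2]
 dp total share [ 0.0127 -0.0008  0.3208] mm [ 3.2 -0.2 80.2] rows 1.284202127378069
[-0.2   0.57 -0.39  0.73 -0.34  0.05  0.17]
```

Emit:
apply_moves:
  series:
    - {"turn": [0, 0, 0], "dp": [0.012, -0.006, 0.06], "fingers": 34}
    - {"turn": [0, 0, 0], "dp": [0, -0.004, 0.07], "fingers": 34}
    - {"turn": [0, 0, 0], "dp": [0, 0, 0.06], "fingers": 34}
    - {"turn": [0, 0, 0], "dp": [0, 0, 0.02], "fingers": 34}
    - {"turn": [0, 0, 0], "dp": [0, 0, 0], "fingers": 34}
    - {"turn": [0, 0, 0], "dp": [0, 0, 0], "fingers": 34}

```text
time: 26.6
tool_pos: [604.9, 67.6, 63.8]
eef_rot: [[0.11, 0.994, 0.0], [0.994, -0.11, 0.001], [0.001, -0.0, -1.0]]
ft_force: [0.5, 0.3, -0.9]
opening: 0.465
```

```bash
python3 - <<'E'
from h import *
plan([608,66.5,41],-6.2);print(get_state()['dq'].round(2))
E
```

```text
t 26.6 at [604.9  67.6  63.8] open 0.465 F [ 0.5  0.3 -0.9]
 turn share [-0.0001 -0.0007 -0.0016] deg [-0.  -0.1 -0.1]
 dp total share [-0.0031  0.0128  0.0911] mm [-0.8  3.2 22.8] rows 0.36809305404190296
[ 0.06 -0.03  0.07 -0.05  0.04 -0.13  0.11]
```

Emit:
apply_moves:
  series:
    - {"turn": [0, 0, 0], "dp": [0, 0.008, 0.04], "fingers": 34}
    - {"turn": [0, 0, 0], "dp": [0, 0, 0.03], "fingers": 34}
    - {"turn": [0, 0, 0], "dp": [0, 0, 0], "fingers": 34}
    - {"turn": [0, 0, 0], "dp": [0, 0, 0.012], "fingers": 34}
    - {"turn": [0, 0, 0], "dp": [0, 0, 0], "fingers": 34}

```text
time: 27.22
tool_pos: [607.9, 67.3, 42.8]
eef_rot: [[0.111, 0.994, 0.002], [0.994, -0.111, 0.001], [0.002, 0.002, -1.0]]
ft_force: [0.5, -0.1, -1.4]
opening: 0.471
```

Emit:
apply_moves:
  series:
    - {"turn": [0, 0, 0], "dp": [0, 0, 0.008], "fingers": 34}
    - {"turn": [0, 0, 0], "dp": [0, 0, 0], "fingers": 34}
    - {"turn": [0, 0, 0], "dp": [0, 0, 0.006], "fingers": 34}
    - {"turn": [0, 0, 0], "dp": [0, 0, 0], "fingers": 34}

```text
time: 27.72
tool_pos: [609.1, 67.3, 40.7]
eef_rot: [[0.11, 0.994, 0.005], [0.994, -0.11, 0.002], [0.002, 0.005, -1.0]]
ft_force: [0.1, -0.1, -1.7]
opening: 0.47
```

Emit:
apply_moves:
  series:
    - {"turn": [0, 0, 0], "dp": [0, 0, 0.006], "fingers": 34}
    - {"turn": [0, 0, 0], "dp": [0, 0, 0], "fingers": 34}
    - {"turn": [0, 0, 0], "dp": [0, 0, 0], "fingers": 34}

```text
time: 28.1
tool_pos: [610.2, 67.3, 40.6]
eef_rot: [[0.11, 0.994, 0.007], [0.994, -0.11, 0.002], [0.003, 0.007, -1.0]]
ft_force: [-0.2, 0.2, 0.3]
opening: 0.462
```

The force went from -1.7 to about 0 and z stopped at 40.6, the expected floor contact. Releasing.

Emit:
apply_moves:
  series:
    - {"turn": [0, 0, 0], "dp": [0, 0, 0], "fingers": 44}
    - {"turn": [0, 0, 0], "dp": [0, 0, 0], "fingers": 52}
    - {"turn": [0, 0, 0], "dp": [0, 0, 0], "fingers": 60}
    - {"turn": [0, 0, 0], "dp": [0, 0, 0], "fingers": 60}

```text
time: 28.6
tool_pos: [609.9, 67.3, 40.0]
eef_rot: [[0.11, 0.994, 0.007], [0.994, -0.11, 0.002], [0.003, 0.006, -1.0]]
ft_force: [1.1, -0.1, -0.2]
opening: 0.701
```

Emit:
apply_moves:
  series:
    - {"turn": [0, 0, 0], "dp": [0, 0, -0.05], "fingers": 60}
    - {"turn": [0, 0, 0], "dp": [0, 0, -0.1], "fingers": 60}
    - {"turn": [0, 0, 0], "dp": [0, 0, -0.1], "fingers": 60}
    - {"turn": [0, 0, 0], "dp": [0, 0, -0.2], "fingers": 60}
    - {"turn": [0, 0, 0], "dp": [0, 0, -0.2], "fingers": 60}
    - {"turn": [0, 0, 0], "dp": [-0.2, 0, 0], "fingers": 60}
    - {"turn": [0, 0, 0], "dp": [-0.2, 0, 0], "fingers": 60}
    - {"turn": [0, 0, 0], "dp": [-0.2, 0, 0], "fingers": 60}
    - {"turn": [0, 0, 0], "dp": [0, 0, 0], "fingers": 60}
    - {"turn": [0, 0, 0], "dp": [0, 0, 0], "fingers": 60}
    - {"turn": [0, 0, 0], "dp": [0, 0, 0], "fingers": 60}

```text
time: 29.98
tool_pos: [594.5, -85.6, 217.2]
eef_rot: [[0.107, 0.994, 0.019], [0.994, -0.107, 0.002], [0.004, 0.019, -1.0]]
ft_force: [0.3, -0.3, 0.1]
opening: 0.7
```

```bash
python3 - <<'E'
from h import *
plan([608,66.5,41],-6.2)
m=camera_model('wrist'); p,w=pts('wrist'); t,wt=pts('scene')
im=np.zeros((384,800,3),np.uint8); im[:300,:400]=cv2.resize(p,(400,300)); im[:300,400:]=cv2.resize(t,(400,300))
cv2.imwrite('pics/final.png',im[:,:,::-1])
f=lambda x,y,z:(w[...,2]>z-6)&(w[...,2]<z+6)&(np.hypot(w[...,0]-x,w[...,1]-y)<35)
q=w[f(609,67,80)]; print('jar cap',len(q),np.median(q,0) if len(q) else '')
q=w[(w[...,2]>15)&(w[...,2]<28)&(np.abs(w[...,0]-610)<60)&(np.abs(w[...,1]-66)<60)]; print('floor',np.median(q[:,2]) if len(q) else '')
E
```

```text
t 29.98 at [594.5 -85.6 217.2] open 0.7 F [ 0.3 -0.3  0.1]
 turn share [ 0.0119 -0.0022  0.0004] deg [ 1.1 -0.2  0. ]
 dp total share [ 0.6105 -0.0121  0.705 ] mm [152.6  -3.  176.2] rows 3.73071630424498
jar cap 1135 [609.18868025  57.49599588  80.56698187]
floor 20.749228690577382
```

View pics/final.png

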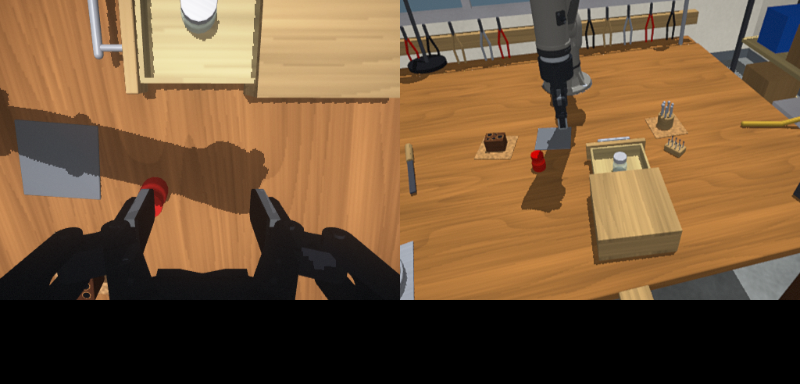

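The jar stands upright in the open drawer with its cap about 60 mm above the floor. The block is on the cork pad, the pot and bur stand look undisturbed, and the robot is clear of everything.

```bash
python3 -c "
from workcell import hand_in; print(hand_in())"
```

```text
the job is handed in; nothing more can be done
None
```

The job is done and handed in at about 30 s of the 64 s allowed; the hand-in gave no verdict.

- **Block:** it was lifted away from the handle, set down and let go in the middle of the free cork pad. The release point was about 2 mm from the measured pad centre, and a wrist view afterwards showed it upright and centred.
- **Drawer:** it was pulled about 137 mm by gripper travel. The depth picture agreed, with the bar near x = 490 and the roof edge near x = 678.
- **Jar:** it was lowered until the wrist force showed contact with the drawer floor, then released. The last depth check puts the cap at z ≈ 80.6 and the floor at 20.7, so it stands 60 mm high and upright. It is about 22 mm towards the front from the drawer floor's centre.
- **Left alone:** the punch pot, bur stand and look-alikes looked unmoved in the last picture; I did not measure them again.

Two readings disagreed:
- **Top camera:** it read y about 6–8 mm lower than the wrist camera, and the scene camera fell between the two. I trusted the wrist camera.
- **Last jar y:** the check gave 57 instead of the 67 where I released it. The jar was cut off at the edge of that picture and its side was included, so I did not take this as movement.

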